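# Slide a wood sample under a spring clip

## Task

Load the flat wood sample into the spring-clip holder without grasping or lifting anything: hold the clip's long tail down with one fingertip so that its jaw stands open and, while it is held, push the sample along its channel with the other fingertip, under the jaw and fully home against the end stop. Then let go of the clip so that it springs down and clamps the sample where it lies. Leave the other things on the bench alone.

Things in the scene. Friction and masses are not known exactly. Their poses are not given: they have to be found in the camera images.
- clip_holder: Flat metal holder screwed to the bench; base plate 5 mm thick, x -165 to +50, y -65 to +77 mm about the origin, which lies on the bench surface (z = 0). Its x axis is the push direction (away from the robot), z up. An open channel for the sample runs along x on the left (+y) side; the clip's pivot lies along its right side at y = -11 mm, 14 mm up, between lugs 22 mm high at x = -157 and +38.
- channel (a point): Middle of the channel's floor at the end where a sample is fed in (holder frame x = -160, y = +35, z = 12 mm; floor 12 mm above the bench). The channel is 64 mm wide (y +3 to +67 mm); its side rails are 5 mm thick and reach 20 mm above the bench. Axes as the holder's.
- end_stop (a point): Foot of the upright end stop's face, mid-channel, on the channel floor (holder frame x = +35, y = +35, z = 12 mm). The stop is 15 mm high and closes the channel's far end. Axes as the holder's.
- clip (a joint): Spring clip rocking about its pivot (along holder x), rad: 0 = at rest, jaw down, 5 mm above the channel floor, too low for the sample; 0.34 = tail pressed to its hard stop, jaw about 18 mm up. The jaw clears the sample above about 0.18 and reads 0.16 to 0.18 when clamping it. Fully down takes about 6 N at 30 mm from the pivot, more nearer to it; it springs back when released.
- clip_tail (a point): Top of the clip's tail, half-way along, 30 mm from the pivot. Flat ribbed steel strip right of the channel, holder x -150 to -15, y -11 to -55 mm. At rest it slopes up outward (outer edge 30 mm above the bench); at its stop it is level, top 16 mm above the bench all along x: 4 mm above the channel floor, 8 mm below the sample's top. A pressing fingertip can slide along it.
- clip_jaw (a point): Underside of the jaw's nose, which stands over the channel at holder y = +30 mm: the end of a steel arm 26 mm wide (holder x +2 to +28 mm) reaching across from the pivot. Top of the arm 35 mm above the bench at rest, about 52 mm when held open.
- coupon_mid (a point): Centre (half-way up) of the flat wood sample: loose plate 70 mm (along the channel) x 58 x 12 mm thick, about 0.12 kg, lying on the channel floor short of the jaw, the channel behind it open. Home: front edge against the end stop, centre at x = 0, y = +35, z = +18 mm in the holder's frame, rear edge at x = -35 mm.
- glue_bottle: White and yellow glue bottle with an orange tip, 146 mm tall, a bystander to leave alone; origin at its underside.
- pliers: Pliers with orange grips lying left of the holder, a bystander; origin at the underside.
- sanding_block: Brown sanding block 91 x 58 x 34 mm lying right of the holder, a bystander; origin at the underside.
- marker_a: White and black marker pen 130 mm long lying beyond the holder, a bystander; origin at the underside.
- screw_jar: White jar with a red lid, 66 mm tall, beyond the holder on the left, a bystander; origin at the underside.
Mind the look-alikes: they are no part of the job. There is more than one size of the part that bears coupon_mid; the job needs the middle-sized.

How it is judged:
By the outcome, as a careful person would: the job done as asked, in the order asked, and still so for the second after the job is handed in, with the robot touching nothing.
It also fails if it takes over 64 s, if anything falls off the work surface, if the arm or the gripper's body presses on something with over 40 N, if the wrist force passes 120 N, or if a joint passes its speed limit or range.

## Robot

A 7-joint arm with a two-finger parallel gripper is mounted at the origin on a cart in front of the work surface, level with it; the furniture and walls round the work are solid. World frame = base frame: x ahead of the robot, y to its left, z up, the work surface at z = 0. Lengths are in m, angles in rad, forces in N, time in s.
With the tool pointing down it reaches from about 0.4 to 0.9 m from the base axis. Payload 5.5 kg.
Tool frame: the origin (TCP) lies midway between the tips of the shut fingers; the grasp point (between the pads) lies 19 mm behind it (manip.grip_depth is the distance from the TCP to the grasp point, in m); z points along the fingers, y is the line along which they close (so a half turn about z gives the same grasp; the last joint's range is limited). The gripper opens to 92 mm and grips with 3 to 60 N. Pads are 19 mm wide; open, the fingers measure 130 mm over their backs; the gripper's body (75 mm by 190 mm) begins 47 mm behind the grasp point.
Start: joints at [0.942, 0.501, -0.427, 1.55, 0.221, 1.138, -0.21], TCP at [0.506, -0.408, 0.227] pointing down, gripper open.
Joint ranges: [-2.88, 2.88], [-0.31, 2.03], [-1.54, 1.56], [0.2, 2.42], [-1.41, 4.55], [0.19, 2.02], [-2.57, 2.57]. Speed limits (rad/s): [2.57, 2.57, 3.14, 3.14, 3.14, 3.14, 3.14].

## Interface

Orientations are given as a unit quaternion [x, y, z, w].
In Python, from bench import manip, effector, viewer gives the robot as it stands. Calls block until the motion is done:
- manip.move_pose(position, orientation): joint-space move of the TCP to a pose.
- manip.servo_line(position, ori=None, vel=0.15): straight line of the TCP; ori=None keeps the orientation; vel is the mean speed in m/s.
- manip.movej(angles): joint-space move.
- effector.open_jaws() and effector.close(f_grip=None): open the fingers fully, or close them until they stop; f_grip is the grip in N (None keeps the last).
- manip.sleep(seconds).
- manip.solve_ik(position, orientation): joint angles nearest the present ones, or None.
- viewer.get_image(name): name is "scene" or "top" or "wrist"; returns the picture (384x512x3 uint8, red, green, blue); there is no depth.
- viewer.get_calibration(name): a dict with "vfov" (degrees; the focal length in pixels is half the picture's height over the tangent of half this angle, whatever the lens; pixels are square), "cx", "cy" (the principal point, pixels), "dist_coeffs" ([k1, k2, p1, p2, k3] as OpenCV has them; the pictures are not rectified), "eye" and "attitude" of the camera in the world. Camera axes: x right, y down, z forward; pixel columns grow to the right and rows downward; lengths in m; the calibration is good to about 2 mm. A picture is of the moment at which its call begins: read the wrist's pose just before it. get_calibration takes no time and is no camera call; for the wrist camera it gives the pose at the moment of the call.
A pose or a line that the arm cannot do raises manip.PlanningError and nothing moves.
- manip.hand_in(): hands the job in; it is judged then, once.
Readings, each from a call of its own:
- manip.current_clock(): time.
- manip.current_q(): joint angles.
- manip.current_joint_velocities(): joint speeds.
- manip.current_tau(): joint torques, N m.
- manip.current_tool_pos(): TCP position.
- manip.current_tcp_rot(): TCP orientation.
- manip.current_force(): force on the tool from outside, world axes, zero at the start.
- manip.current_wrist_torque(): the same for the moment, N m.
- manip.current_finger_gap(): finger opening in m.
- manip.current_gripper_force(): force on a finger pad.
Only numpy, scipy, OpenCV 4.12 (cv2) and the standard library are available. Lean on these libraries where they do the work, as an engineer would, in place of code of your own. Each camera call takes 0.05 s, during which the arm holds its last target. There are 200 camera calls.

## Working session

There is one attempt and no reset: what is moved stays moved. The work goes in short steps, each a Python script; the robot and the scene stay as the last script left them, time stands still between calls to the robot, and variables do not carry over. Pictures are saved under pics/ and viewed, at most 11 in all, crops included, and the job is handed in when it is done.

```bash
ls; mkdir -p pics
python3 - <<'E'
from bench import manip, effector, viewer
import cv2
for n in("scene","top"):
    im=viewer.get_image(n); cv2.imwrite(f"pics/{n}0.png",im[:,:,::-1]); print(n,viewer.get_calibration(n))
print(manip.current_tcp_rot(),manip.current_clock())
E
```

```text
pics
scene {'vfov': 57.97909692776761, 'cx': 259.43729344136085, 'cy': 187.70078594435716, 'dist_coeffs': array([-0.04287001,  0.        ,  0.        ,  0.        ,  0.        ]), 'eye': array([ 1.32093886, -0.04791866,  0.43705554]), 'attitude': array([ 0.65022641,  0.54206744, -0.33795048, -0.4112882 ])}
top {'vfov': 57.30451074815053, 'cx': 252.59843517224704, 'cy': 197.02105584528422, 'dist_coeffs': array([-0.02952658,  0.        ,  0.        ,  0.        ,  0.        ]), 'eye': array([0.39440079, 0.09251309, 0.89692664]), 'attitude': array([ 0.71384744, -0.69715778,  0.05029809, -0.04316216])}
[ 9.02210327e-01  4.31295420e-01 -3.60888642e-04 -8.10259750e-04] 0.1
```

Run:
```python
import cv2
im=cv2.imread("pics/top0.png"); cv2.imwrite("pics/top0b.png",cv2.resize(im,(800,600),interpolation=cv2.INTER_CUBIC))
```

```text
(no output)
```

View pics/top0b.png

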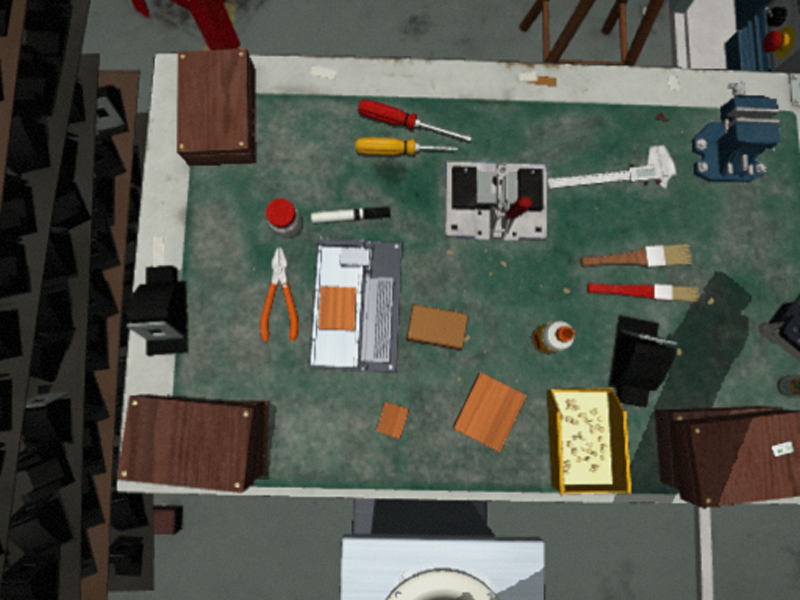

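View pics/scene0.png

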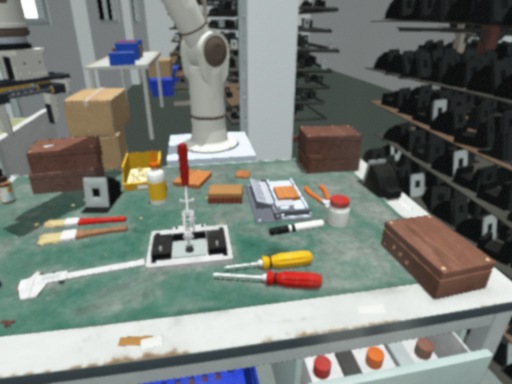

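Top view shows the holder at about (309–402, 240–371) in the 800 px picture, with the middle-sized sample in its channel at (319–355, 287–330). The other two wood plates lie loose in front, and push direction is roughly up in the image (+x). Next I'll get a closer look.

```bash
cat > h.py <<'E'
from bench import manip, effector, viewer
import numpy as np, cv2
from scipy.spatial.transform import Rotation as R
def K(c):
    f=192/np.tan(np.radians(c["vfov"])/2); return np.array([[f,0,c["cx"]],[0,f,c["cy"]],[0,0,1]])
def unproj(c,px,z):
    p=cv2.undistortPoints(np.array(px,float).reshape(-1,1,2),K(c),c["dist_coeffs"])[:,0]
    d=R.from_quat(c["attitude"]).apply(np.c_[p,np.ones(len(p))]); e=c["eye"]
    return e+d*((np.broadcast_to(z,len(p))-e[2])/d[:,2])[:,None]
def proj(c,P):
    Rm=R.from_quat(c["attitude"]).inv().as_matrix()
    return cv2.projectPoints(np.array(P,float).reshape(-1,1,3),cv2.Rodrigues(Rm)[0],-Rm@c["eye"],K(c),c["dist_coeffs"])[0][:,0]
def down(yaw): # tool z down, tool y axis at world yaw+90deg (x axis flipped)
    y=np.array([-np.sin(yaw),np.cos(yaw),0]); z=np.array([0,0,-1.]); return R.from_matrix(np.c_[np.cross(y,z),y,z]).as_quat()
E
python3 - <<'E'
from h import *
c=viewer.get_calibration("top")
print(unproj(c,np.array([(318,240),(402,243),(398,371),(309,366)])*.64,.005))
print(R.from_quat(manip.current_tcp_rot()).as_matrix())
w=viewer.get_calibration("wrist");T=R.from_quat(manip.current_tcp_rot())
print(T.inv().apply(w["eye"]-manip.current_tool_pos()),(T.inv()*R.from_quat(w["attitude"])).as_matrix(),w["vfov"])
E
```

```text
[[0.62399408 0.21513386 0.005     ]
 [0.62242387 0.07516639 0.005     ]
 [0.41044031 0.07714966 0.005     ]
 [0.41507548 0.22102991 0.005     ]]
[[ 6.27968262e-01  7.78237778e-01 -1.35011756e-03]
 [ 7.78238948e-01 -6.27967209e-01  1.15075019e-03]
 [ 4.77277187e-05 -1.77334866e-03 -9.99998426e-01]]
[ 0.0807304   0.00061647 -0.15748053] [[ 1.82556224e-04 -9.54638917e-01 -2.97765855e-01]
 [ 9.99999958e-01  2.40874023e-04 -1.59156933e-04]
 [ 2.23661461e-04 -2.97765813e-01  9.54638921e-01]] 65.22264891949207
```

Run:
```python
from h import *
manip.move_pose([0.50,0.145,0.23],down(np.radians(-17.7)))
manip.sleep(.2)
c=viewer.get_calibration("wrist");im=viewer.get_image("wrist")
np.save("c1.npy",c,allow_pickle=True)
cv2.imwrite("pics/w1.png",cv2.resize(im[:,:,::-1],(800,600),interpolation=cv2.INTER_CUBIC))
print(manip.current_tool_pos(),manip.current_clock(),manip.current_finger_gap(),manip.current_force())
```

```text
[0.50025628 0.14439863 0.22989455] 2.3417 0.09195196548196401 [ 0.20703386 -0.19581446 -0.73158709]
```

View pics/w1.png

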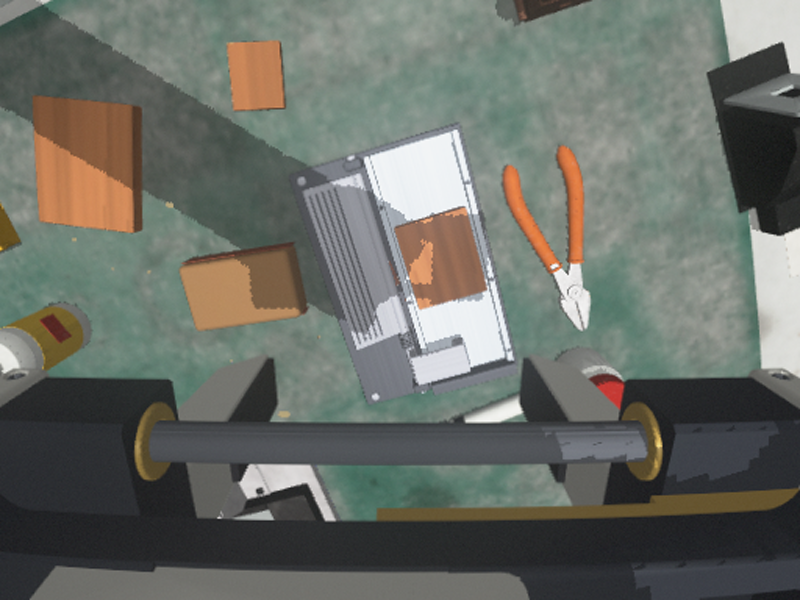

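The wrist view shows the holder upside down, with +x pointing down the image. Its plate corners are about (293,178), (459,124), (369,404) and (518,370). The sample's top is at (395,226), (468,207), (486,290) and (417,309). I'll fit the pose and overlay the model.

```bash
cat >> h.py <<'E'
def fit(obj,px,c,p0):
    from scipy.optimize import least_squares
    f=lambda p:(proj(c,toW(p,obj))-px).ravel()
    s=least_squares(f,p0,loss="soft_l1"); return s.x,f(s.x).reshape(-1,2)
def toW(p,o):
    o=np.array(o,float).reshape(-1,3); return np.c_[o[:,:2]@np.array([[np.cos(p[2]),np.sin(p[2])],[-np.sin(p[2]),np.cos(p[2])]])+p[:2],o[:,2]]
E
python3 - <<'E'
from h import *
c=np.load("c1.npy",allow_pickle=True).item()
s=.64
p,r=fit(np.array([(-165,-65,5),(50,-65,5),(-165,77,5),(50,77,5)])/1e3,np.array([(293,178),(369,404),(459,124),(518,370)])*s,c,[.573,.14,0]);print(p,np.degrees(p[2]),r)
q,r=fit(np.array([(-35,29,24),(-35,-29,24),(35,29,24),(35,-29,24)])/1e3,np.array([(468,207),(395,226),(486,290),(417,309)])*s,c,[.5,.18,0]);print(q,np.degrees(q[2]),r)
R2=np.array([[np.cos(p[2]),np.sin(p[2])],[-np.sin(p[2]),np.cos(p[2])]]);print("coupon in holder",R2@(q[:2]-p[:2]))
im=cv2.imread("pics/w1.png")
def box(x0,x1,y0,y1,z,col):
    P=proj(c,toW(p,np.array([(x0,y0,z),(x1,y0,z),(x1,y1,z),(x0,y1,z)])/1e3))/s
    cv2.polylines(im,[(P*16).astype(int)],True,col,1,cv2.LINE_AA,4)
box(-165,50,-65,77,5,(0,0,255));box(-160,35,-2,3,20,(0,255,0));box(-160,35,67,72,20,(0,255,0));box(2,28,-11,30,35,(255,0,255))
P=proj(c,toW(p,np.array([(-150,-55,30),(-15,-55,30),(-15,-11,16),(-150,-11,16)])/1e3))/s
cv2.polylines(im,[(P*16).astype(int)],True,(255,255,0),1,cv2.LINE_AA,4)
cv2.imwrite("pics/w1o.png",cv2.resize(im[100:420,250:560],None,fx=1.8,fy=1.8))
E
```

```text
[ 0.57923163  0.14074865 -0.02679759] -1.5353888941818266 [[-3.21366627 -0.40512506]
 [-0.48593441  2.54109694]
 [ 1.32826878  0.33535303]
 [ 0.67728719 -0.88435998]]
[ 0.50937445  0.17739181 -0.04927927] -2.8234944168652647 [[-0.15565668 -0.34842345]
 [-0.1811066  -0.11232056]
 [ 0.35231877  0.77695626]
 [ 0.01803753 -0.11884187]]
coupon in holder [-0.07081394  0.03475822]
```

View pics/w1o.png

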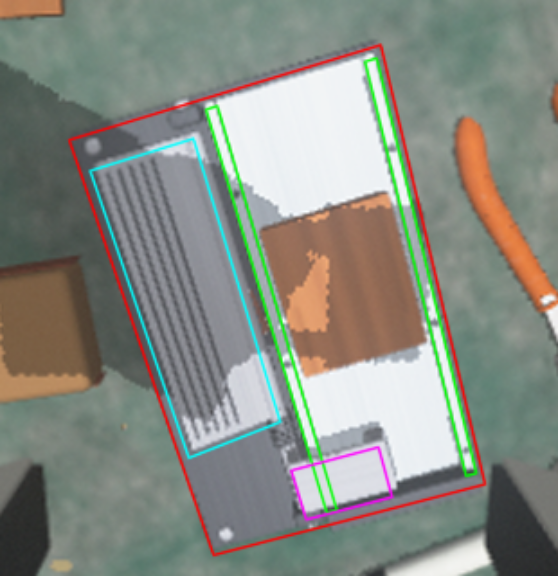

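```bash
cat >> h.py <<'E'
H=np.array([0.5775,0.1405,-0.027])
def tcp(cx,cy,z,th):
    return toW(H,[cx,cy,z])[0],down(H[2]-np.radians(th))
def snap(n):
    c=viewer.get_calibration("wrist");im=viewer.get_image("wrist");np.save(n+".npy",c,allow_pickle=True)
    cv2.imwrite(f"pics/{n}.png",cv2.resize(im[:,:,::-1],(800,600),interpolation=cv2.INTER_CUBIC))
E
python3 - <<'E'
from h import *
P,o=tcp(-.134,-.002,.065,13)
manip.move_pose(P+[0,0,.08],o);manip.servo_line(P,o);manip.sleep(.2);snap("w2")
print(P,manip.current_tool_pos(),manip.current_clock(),manip.current_force())
E
```

```text
[0.44349485 0.14211829 0.065     ] [0.44428907 0.1422079  0.06584193] 3.7667 [ 0.10931582 -0.21653732 -0.04585593]
```

View pics/w2.png

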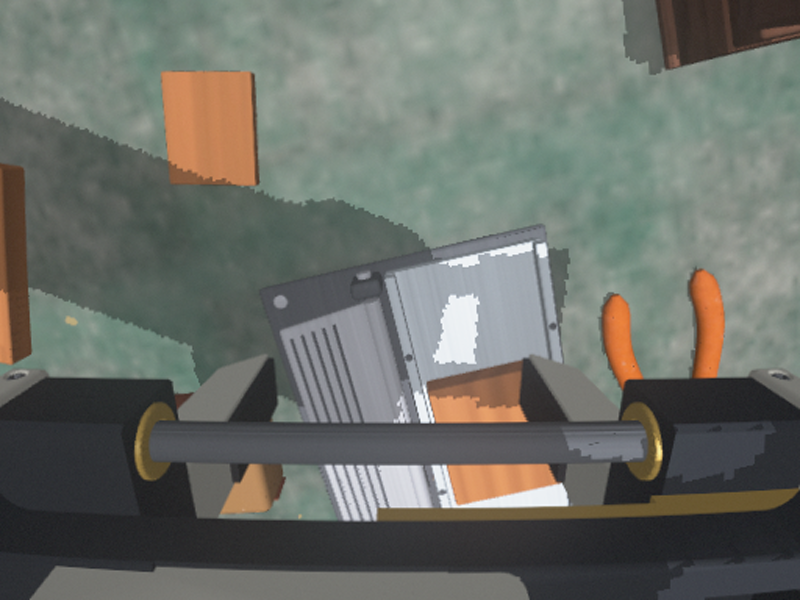

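The hover view shows the plate's near corners at (262,290) and (545,224), and the tail's outer near corner at (282,328). The sample's rear edge is around row 380. I'll overlay the model and predicted fingertip footprints.

```bash
cat > ov.py <<'E'
from h import *
import sys
n=sys.argv[1]
c=np.load(n+".npy",allow_pickle=True).item();s=.64
im=cv2.imread(f"pics/{n}.png")
def poly(W,col):
    cv2.polylines(im,[(proj(c,W)/s*16).astype(int)],True,col,1,cv2.LINE_AA,4)
def box(x0,x1,y0,y1,z,col): poly(toW(H,np.array([(x0,y0,z),(x1,y0,z),(x1,y1,z),(x0,y1,z)])/1e3),col)
box(-165,50,-65,77,5,(0,0,255));box(-160,35,-2,3,20,(0,255,0));box(-160,35,67,72,20,(0,255,0))
poly(toW(H,np.array([(-150,-55,30),(-15,-55,30),(-15,-11,16),(-150,-11,16)])/1e3),(255,255,0))
T=R.from_quat(manip.current_tcp_rot());t=manip.current_tool_pos()
for a in(46,-65): poly(t+T.apply(np.array([(-9.5,a,0),(9.5,a,0),(9.5,a+19,0),(-9.5,a+19,0)])/1e3),(255,0,255))
cv2.imwrite(f"pics/{n}o.png",im[200:530,130:670])
print(unproj(c,np.array([(262,290),(545,224)])*s,.005),toW(H,np.array([(-165,-65,5),(-165,77,5)])/1e3))
E
python3 ov.py w2
```

```text
[[0.41094956 0.08252915 0.005     ]
 [0.41375617 0.22131938 0.005     ]] [[0.41080535 0.07997815 0.005     ]
 [0.41463889 0.22192639 0.005     ]]
```

View pics/w2o.png

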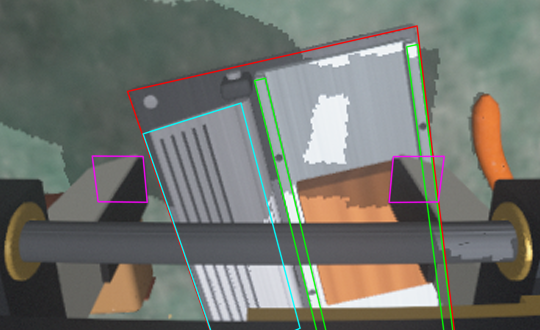

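```bash
sed -i 's/^H=.*/H=np.array([0.5772,0.1412,-0.026])/' h.py
python3 - <<'E'
from h import *
c=np.load("w2.npy",allow_pickle=True).item()
w=unproj(c,np.array([(427,383),(523,360)])*.64,.024)[:,:2]-H[:2]
C,S=np.cos(H[2]),np.sin(H[2]);print("rear corners",w@np.array([[C,-S],[S,C]]))
for z in(.034,.028,.024,.020,.018,.0165,.0155,.0145):
    P,o=tcp(-.134,-.002,z,13)
    manip.servo_line(P,o,vel=.05);manip.sleep(.1);f=manip.current_force()
    print(z,manip.current_tool_pos()-P,f.round(1),manip.current_wrist_torque().round(2))
    if -f[2]>15 or f[2]>15: break
print(manip.current_clock());snap("w3")
E
```

```text
rear corners [[-0.10740666  0.0058234 ]
 [-0.10876057  0.05193372]]
0.034 [0.00021333 0.00015702 0.00021613] [-0.4  0.3  0.5] [ 0.09 -0.15 -0.02]
0.028 [0.00064993 0.00025379 0.00029987] [1.1 0.8 2.6] [ 0.05 -0.41  0.04]
0.024 [ 3.33257486e-04 -2.13512327e-06  8.84857789e-05] [ 1.8 -0.1  4.1] [-0.13 -0.54  0.11]
0.02 [ 1.12251096e-04 -1.88223329e-04  7.78533207e-05] [ 2.1 -1.1  3.9] [-0.34 -0.59  0.11]
0.018 [ 7.80243406e-05 -3.35012672e-04  2.44671683e-05] [ 2.1 -1.5  4.6] [-0.6  -0.59  0.11]
0.0165 [ 7.01181336e-05 -3.70839953e-04  1.46977608e-05] [ 2.1 -3.7  4.5] [-0.92 -0.58  0.11]
0.0155 [ 9.59984171e-05 -3.81277968e-04  2.72146468e-04] [ 2.5 -3.   7.9] [-1.18 -0.39  0.13]
0.0145 [ 0.00011828 -0.00038915  0.00075532] [ 0.4 -4.1 15.5] [-1.57 -0.03  0.09]
7.1
```

View pics/w3.png

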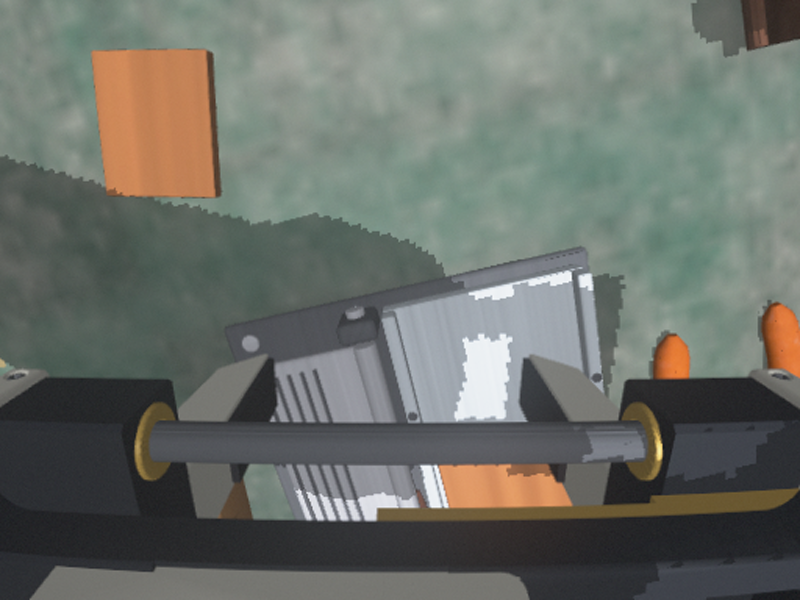

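Run:
```python
from h import *
def pushx(th): # cx offset from pusher front to centre
    t=np.radians(th); return .0555*np.sin(t)+.0095*(np.cos(t)+np.sin(t))
F=-.110  # front of pusher
for i in range(60):
    near=F>-.044
    F+=.0012 if near else .006
    u=min(1,(F+.110)/.066); th=13+20*u
    P,o=tcp(F-pushx(th),-.002*(1-u),.0150,th)
    manip.servo_line(P,o,vel=.04 if not near else .02)
    if near: manip.sleep(.1)
    f=manip.current_force(); print(round(F,4),round(th,1),(manip.current_tool_pos()-P).round(4),f.round(1))
    if f[0]<-9 and near or f[0]<-20 or f[2]<2.5 or f[2]>35 or F>-.026: break
print(manip.current_clock());snap("w4")
im=viewer.get_image("scene");cv2.imwrite("pics/s4.png",cv2.resize(im[130:250,210:370,::-1],(800,600),interpolation=cv2.INTER_CUBIC))
```

```text
-0.104 14.8 [-0.0021 -0.0007  0.0001] [-3.4 -4.2 15.4]
-0.098 16.6 [-0.004  -0.001  -0.0002] [-7.8 -4.5 20. ]
-0.092 18.5 [-0.0055 -0.0012 -0.0004] [-11.2  -3.6  21.6]
-0.086 20.3 [-0.0069 -0.0013 -0.0006] [-13.7  -3.1  23.2]
-0.08 22.1 [-0.0085 -0.001  -0.0007] [-17.9  -3.8  27.5]
-0.074 23.9 [-0.01   -0.0002 -0.0007] [-21.6  -2.4  31.5]
8.675
```

View pics/s4.png

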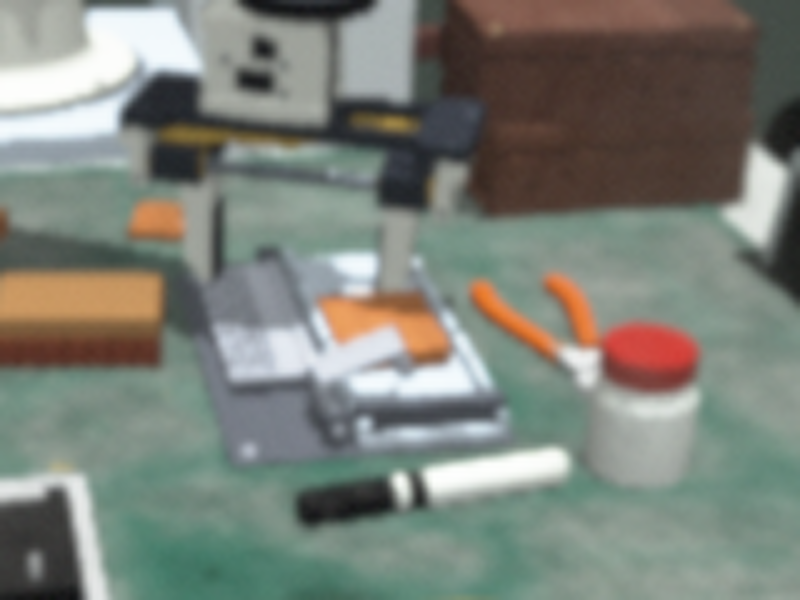

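The scene view shows the jaw standing open at (365,355), the tail held level, and the sample partly pushed. The tail finger is dragging under excess down-force, so I'll ease off to spring load only (z ≈ 17.5 mm) and carry on.

```bash
cat > push.py <<'E'
from h import *
import sys
F=float(sys.argv[1]);z=float(sys.argv[2]);Fend=float(sys.argv[3])
def pushx(th):
    t=np.radians(th); return .0555*np.sin(t)+.0095*(np.cos(t)+np.sin(t))
def go(F,vel):
    u=min(1,(F+.110)/.066); th=13+20*u
    P,o=tcp(F-pushx(th),-.002*(1-u),z,th)
    manip.servo_line(P,o,vel=vel);manip.sleep(.12)
    f=manip.current_force(); t=manip.current_tool_pos();y=R.from_quat(manip.current_tcp_rot()).as_matrix()[:,1]
    print(round(F,4),(t-P).round(4),f.round(1),"yawerr",round(np.degrees(np.arctan2(-y[0],y[1])-H[2])+th,2)); return f
f=go(F,.02)
while F<Fend and f[0]>-18 and 2<f[2]<30:
    F=min(F+.004,Fend); f=go(F,.04)
print(manip.current_clock())
E
python3 push.py -.078 .0172 -.060
```

```text
-0.078 [-0.0022  0.0006 -0.0005] [-4.4  0.5  5.3] yawerr 0.03
-0.074 [-0.0004  0.0003 -0.0001] [-4.3  1.6  3.8] yawerr 0.02
-0.07 [0.0002 0.0002 0.0001] [-3.8  0.5  5. ] yawerr 0.03
-0.066 [0.     0.0001 0.    ] [-3.6  1.3  4.9] yawerr 0.01
-0.062 [-0.0003  0.0003 -0.    ] [-5.3  1.1  4.8] yawerr 0.01
-0.06 [-0.0006  0.0004 -0.    ] [-5.6  1.3  6.4] yawerr 0.04
11.05
```

```bash
python3 push.py -.058 .0172 -.028
python3 - <<'E'
from h import *
im=viewer.get_image("scene");cv2.imwrite("pics/s5.png",cv2.resize(im[160:240,230:337,::-1],(800,600),interpolation=cv2.INTER_CUBIC))
E
```

```text
-0.058 [-0.0009  0.0006 -0.0001] [-6.5  2.   6. ] yawerr 0.06
-0.054 [-0.001   0.0011 -0.    ] [-5.7  3.1  6.8] yawerr 0.07
-0.05 [-0.0012  0.0015 -0.    ] [-6.9  3.1  5.8] yawerr 0.09
-0.046 [-0.0015  0.0019 -0.    ] [-8.7  3.9  7.2] yawerr 0.11
-0.042 [-0.0016  0.002  -0.    ] [-7.3  4.7  7. ] yawerr 0.13
-0.038 [-0.0013  0.0019  0.    ] [-6.8  4.1  6. ] yawerr 0.13
-0.034 [-0.0013  0.0019  0.0001] [-8.1  3.9  6.7] yawerr 0.13
-0.03 [-0.0013  0.0018  0.    ] [-6.9  3.8  6.6] yawerr 0.12
-0.028 [-0.0022  0.0019 -0.    ] [-9.   3.6  8.9] yawerr 0.18
14.35
```

View pics/s5.png

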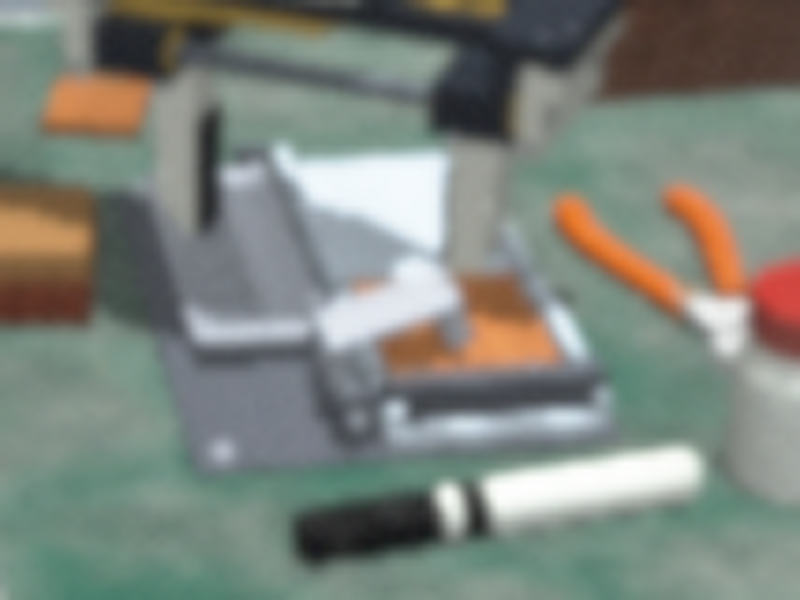

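The sample is under the open jaw with its front edge near the stop at about (470,370). I'll keep pushing in small steps until the stop resists.

```bash
sed -i 's/F+.004/F+.0015/' push.py; python3 push.py -.0265 .0172 -.015
```

```text
-0.0265 [-0.0035  0.002  -0.0002] [-12.9   3.7  11.3] yawerr 0.23
-0.025 [-0.0047  0.0021 -0.0003] [-16.2   3.5  13.9] yawerr 0.27
-0.0235 [-0.0061  0.0021 -0.0004] [-18.7   2.8  18.2] yawerr 0.31
15.5
```

```bash
python3 push.py -.036 .0172 -.036
python3 - <<'E'
from h import *
im=viewer.get_image("scene");a=cv2.resize(im[175:235,240:320,::-1],(400,300),interpolation=cv2.INTER_CUBIC)
c=viewer.get_calibration("scene");
# predicted home coupon top outline
P=proj(c,toW(H,np.array([(-35,6,24),(35,6,24),(35,64,24),(-35,64,24)])/1e3)); b=a.copy()
cv2.polylines(b,[(((P-[240,175]+.5)*5)*16).astype(int)],True,(255,0,0),1,cv2.LINE_AA,4)
n="w5";snap(n);w=cv2.imread("pics/w5.png")[200:500,200:600]
cv2.imwrite("pics/s6.png",np.vstack([np.hstack([a,b]),np.hstack([w,w*0])]))
E
```

```text
-0.036 [ 0.0008 -0.0002  0.0002] [2.9 0.3 4.4] yawerr -0.02
16.3917
```

View pics/s6.png

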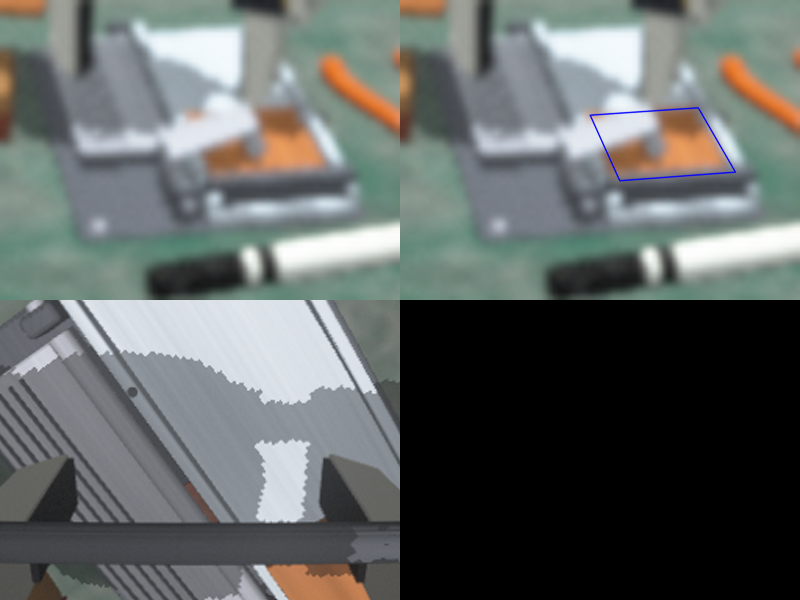

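The sample's outline matches the predicted home outline, up against the stop at about (680,178) in the overlay, and the jaw is still open over it. Releasing the clip now.

Run:
```python
from h import *
t=manip.current_tool_pos()
manip.servo_line(t+[0,0,.022],vel=.04);manip.servo_line(t+[-.05,0,.2],vel=.15);manip.sleep(.3)
print(manip.current_force(),manip.current_clock())
snap("w7");w=cv2.imread("pics/w7.png")
c=np.load("w7.npy",allow_pickle=True).item()
w2=w.copy()
for b in([(-35,6,24),(35,6,24),(35,64,24),(-35,64,24)],[(-160,3,12),(35,3,12),(35,67,12),(-160,67,12)]):
    cv2.polylines(w2,[(proj(c,toW(H,np.array(b)/1e3))/.64*16).astype(int)],True,(255,0,0),1,cv2.LINE_AA,4)
q=proj(c,toW(H,[-.03,.01,.02]))[0]/.64;x,y=np.clip(q.astype(int)-[200,150],0,[400,300])
s=viewer.get_image("scene")[175:235,240:320,::-1]
cv2.imwrite("pics/f.png",np.vstack([np.hstack([w2[y:y+300,x:x+400],w[y:y+300,x:x+400]]),np.hstack([cv2.resize(s,(400,300),interpolation=cv2.INTER_CUBIC)]*2)]))
```

```text
[ 0.24464521 -0.4439269   0.11414489] 18.875
```

View pics/f.png

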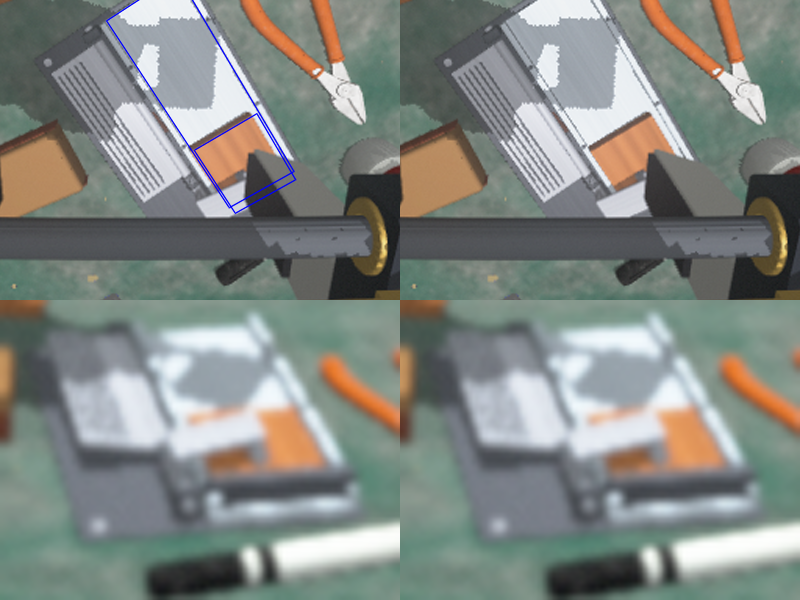

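The final view shows the sample's rear edge on the predicted home line, (193,150)–(258,114). The jaw is clamped on top, the tail has sprung up, and the bystanders in view are undisturbed.

```bash
python3 -c "
from bench import manip
print(manip.hand_in())"
```

```text
the job is handed in; nothing more can be done
None
```

The sample is home against the end stop with the released clip clamping it, as seen in the last pictures; I handed the job in at about 19 s of the 64 s allowed, and no verdict was returned.

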